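Change a depositor nozzle bar from two outlets to three

TASK

One of the three sockets of the nozzle bar is shut with a short domed brass plug. Push in that socket's release collar, take the plug out and put it in the empty parts tray; then take the spare round spout, the one like the two spouts already on the bar, from the white rack and push it into the freed socket until it is fully home and gripped. Leave the two fitted spouts in place and the fan-mouthed spout in the rack.

Things in the scene. Friction and masses are not known exactly. Their poses are not given: they have to be found in the camera images.
- nozzle_bar: stainless nozzle bar of a batter depositor, fixed, sockets up. Bar 230 mm along its y, 62 mm wide (78 mm at the white cradle blocks), top 30 mm above the bench; an inlet ferrule juts 22 mm from its +y end. Origin on the bench under the bar's middle, z up. Three alike sockets at y = -80, 0, +80 mm: steel housing 44 mm diameter, to 48 mm high, a black release collar above it
- socket0 (a point): mouth centre of socket 0 (y = -80 mm on the bar), 64 mm above the bench, level with the collar's top face when out; fixed, z up; opening 21 mm. Spring jaws inside lock into the stem's groove; a sprung valve below pushes the stem up with 4 to 5 N. To fit: push the stem straight down, 10 to 15 N, till its tip is 42 mm below this point and it snaps in; not locked, it rises 6 mm or more
- collar0 (a joint): release collar of socket 0: black ring round the stem, 49 mm outside, 21 mm opening. In m: 0 out, 0.008 fully pushed down; springs back; 5 N to start, 9 N fully in. From 0.0065 the jaws let go and the valve lifts the stem 6 mm; it then stays loose, the collar about 0.005 in, and lifts out with under 10 N. The collar also dips by itself while a stem is pushed in, and is out once it has locked
- socket1 (a point): mouth centre of socket 1 (y = 0 mm on the bar), 64 mm above the bench, level with the collar's top face when out; fixed, z up; opening 21 mm. Spring jaws inside lock into the stem's groove; a sprung valve below pushes the stem up with 4 to 5 N. To fit: push the stem straight down, 10 to 15 N, till its tip is 42 mm below this point and it snaps in; not locked, it rises 6 mm or more
- collar1 (a joint): release collar of socket 1: black ring round the stem, 49 mm outside, 21 mm opening. In m: 0 out, 0.008 fully pushed down; springs back; 5 N to start, 9 N fully in. From 0.0065 the jaws let go and the valve lifts the stem 6 mm; it then stays loose, the collar about 0.005 in, and lifts out with under 10 N. The collar also dips by itself while a stem is pushed in, and is out once it has locked
- socket2 (a point): mouth centre of socket 2 (y = 80 mm on the bar), 64 mm above the bench, level with the collar's top face when out; fixed, z up; opening 21 mm. Spring jaws inside lock into the stem's groove; a sprung valve below pushes the stem up with 4 to 5 N. To fit: push the stem straight down, 10 to 15 N, till its tip is 42 mm below this point and it snaps in; not locked, it rises 6 mm or more
- collar2 (a joint): release collar of socket 2: black ring round the stem, 49 mm outside, 21 mm opening. In m: 0 out, 0.008 fully pushed down; springs back; 5 N to start, 9 N fully in. From 0.0065 the jaws let go and the valve lifts the stem 6 mm; it then stays loose, the collar about 0.005 in, and lifts out with under 10 N. The collar also dips by itself while a stem is pushed in, and is out once it has locked
- plug: brass blanking plug in one of the sockets (any), 70 mm long, 0.08 to 0.16 kg. Origin on its axis at the stem tip (42 mm below the socket point while locked), z to the head. Stem 18 mm diameter, coned to 10 mm at the tip, groove at 12 to 19 mm, up to 46 mm; round head 20 mm diameter, domed, from 46 to 70 mm: 28 mm stand above the collar top, room for fingers to straddle it and press the collar
- plug_head (a point): top of the plug's domed head, on its axis, 70 mm from the stem tip
- spare: brass round spout to be fitted, 97 mm long, 0.09 to 0.17 kg, upright in one of the rack's holes, stem tip 8 mm above the bench. Origin on its axis at the stem tip, z to the mouth. Stem 18 mm diameter, coned to 10 mm at the tip, groove at 12 to 19 mm, up to 46 mm; hexagonal flange 24 mm across flats from 46 to 53 mm; body 18 mm diameter from 53 to 79 mm (grip here); taper to a 10 mm round mouth
- spare_mouth (a point): centre of the spare round spout's mouth, on its axis, 97 mm from its stem tip: 105 mm above the bench in the rack, 119 mm when fully home in the bar
- fan: fan-mouthed brass spout in the other hole of the rack: stem, flange and body like the round ones, but a flat slot mouth 38 mm wide and 9 mm thick on top; 97 mm long. Origin at the stem tip, 8 mm above the bench. To be left in the rack
- fitted_a: one of the two round spouts already locked in the bar, the same as the spare. Origin on its axis at the stem tip, 42 mm below its socket point; mouth 119 mm above the bench. To be left in place
- fitted_b: the other of the two round spouts already locked in the bar, the same as the spare. Origin on its axis at the stem tip, 42 mm below its socket point; mouth 119 mm above the bench. To be left in place
- rack: white plastic spout rack, fixed, 150 mm (its x) by 62 mm, 48 mm high, two upright holes at x = -36 and +36 mm, 20.5 mm diameter, floor 8 mm above the bench. Origin on the bench under its middle, z up. Stands to one side of the bar, left or right
- tray: open, empty aluminium parts tray, fixed, 200 mm (its x) by 170 mm, 32 mm high, walls and floor 3 mm. Origin on the bench under its middle, z up. Stands on the other side of the bar
There are look-alikes about, which are no part of the job. What is shaped like the plug but black or green is not meant.

How it is judged:
By the outcome, as a careful person would: the job done as asked, in the order asked, and still so for the second after the job is handed in, with the robot touching nothing.
It also fails if it takes over 61 s, if anything falls off the work surface, if the arm or the gripper's body presses on something with over 40 N, if the wrist force passes 120 N, or if a joint passes its speed limit or range.

ROBOT

A 6-joint arm with a two-finger parallel gripper is mounted at the origin on the work surface. World frame = base frame: x ahead of the robot, y to its left, z up, the work surface at z = 0. Lengths are in mm, angles in degrees, forces in N, time in s.
With the tool pointing down it reaches from about 350 to 850 mm from the base axis. Payload 8.1 kg.
Tool frame: the origin (TCP) lies between the finger pads; the fingertips stand 8 mm ahead of it and the grasp point (between the pads) lies 11 mm behind it (r.tip_extent is the distance from the TCP to the fingertips, in mm); z points along the fingers, y is the direction in which the jaws open and shut (so a half turn about z gives the same grasp; the last joint's range is limited). The gripper opens to 85 mm and grips with 20 to 120 N. Pads are 22 mm wide; open, the fingers measure 114 mm over their backs; the gripper's body (76 mm by 85 mm) begins 54 mm behind the grasp point. The pads swing forward as they close: fully open they stand 13 mm farther back than shut.
Start: joints at [-76.341, 7.471, 85.268, -0, 87.261, -4.893], TCP at [190.923, -568.818, 239.292] pointing down, gripper open.
Joint ranges: [-169.43, 169.43], [-51.17, 129.36], [1.28, 143.12], [-76.62, 256.62], [0, 156.53], [-152.29, 152.29]. Speed limits (degrees/s): [136.94, 136.94, 159.86, 180, 180, 180].

INTERFACE

Orientations are given as [roll, pitch, yaw] about the fixed x, y, z axes, in that order (R = Rz(yaw) Ry(pitch) Rx(roll)).
In Python, from bench import sensors, viewer, hand_in, r gives the robot as it stands. The module is installed in compiled form; this text tells all that it offers.
- The arm moves only by the tool move_arm, never from a script. Its argument "rows" is a list that holds one entry, the list of rows, each a list of 6 numbers: the shift along the tool's x, y, z in m, then the turn, a rotation vector about the tool's x, y, z in degrees. In form: [[[tx, ty, tz, rx, ry, rz], ...]]. A call has 1 to 20 rows; each row is the pose to reach, as a shift and turn from the pose commanded when the call began, along the tool's axes at that moment; what a row does not reach only later rows make up. A row lasts 1/10 s, in which the tool goes at most 50 mm and 8.59 degrees, less where a joint would pass 70% of its speed; a pose out of reach is approached as far as the arm can. A call with a gripper value outside its range is refused whole. "grip" is the opening, from 0 (shut) to 1 (fully open), set as the call begins (left out, the last holds). The fingers move at their own pace and stop on an object; "newtons" is the grip in N (left out, the last holds). Time passes only in rows, so rows that repeat a pose let the fingers close. It gives the time, the measured TCP pose, the force and the opening at its end, in the units of the state.
- sensors.sense(): the state, without advancing time (a new reading comes with each control period).
- viewer.snapshot(name): name is "side" or "top" or "wrist"; returns a dict with "color" (400x640x3 uint8, red, green, blue), "camera_matrix" (3x3 intrinsics, pixels), "R" (3x3) and "t" (3): a world point X has camera coordinates R X + t. Camera axes: x right, y down, z forward; pixel columns grow to the right and rows downward; lengths in mm; the calibration is good to about 2 mm. A picture is of the moment at which its call begins. There is no depth.
- hand_in(): hands the job in, once; it reports no verdict.
The state is a dict: "time": time; "joint_pos": joint angles; "qd": joint speeds; "joint_efforts": joint torques, N m; "tool_pos": TCP position; "tcp_rot": TCP orientation; "ft_force": force on the tool from outside, world axes, zero at the start; "wrist_torque": the same for the moment, N m; "finger_gap": finger opening in mm.
Only numpy, scipy, OpenCV 4.12 (cv2) and the standard library are available. Lean on these libraries where they do the work, as an engineer would, in place of code of your own. Each camera call takes 0.05 s, during which the arm holds its last target.

## Working session

There is one attempt and no reset: what is moved stays moved. The work goes in short steps, Python scripts to look and compute and a tool call to move; the robot and the scene stay as the last step left them, time stands still between calls to the robot, and variables do not carry over. Pictures are saved under pics/ and viewed, and the job is handed in when it is done.

Besides the shell and the picture viewer there is one more tool, called in YAML: its name, and indented under it one key for each argument. move_arm: Moves the arm, as the interface text tells. Its arguments: {"type":"object","properties":{"rows":{"type":"array","items":{"type":"array","items":{"type":"array","items":{"type":"number"}}}},"grip":{"type":"number"},"newtons":{"type":"number"}},"required":["rows"]}

```bash
mkdir -p pics
cat > h.py <<'E'
from bench import sensors, viewer, hand_in, r
import numpy as np, cv2
def snap(name,fn):
    s=viewer.snapshot(name); cv2.imwrite('pics/'+fn,s['color'][:,:,::-1]); np.savez('pics/'+fn[:-4]+'.npz',**s); return s
def ray(s,u,v,z):
    K,R,t=s['camera_matrix'],np.array(s['R']),np.array(s['t'])
    d=R.T@np.linalg.inv(K)@np.array([u,v,1.]); c=-R.T@t
    return c+d*(z-c[2])/d[2]
def proj(s,X):
    p=s['camera_matrix']@(np.array(s['R'])@np.array(X,float)+s['t']); return p[:2]/p[2]
def load(fn): return dict(np.load('pics/'+fn+'.npz'))
E
python3 - <<'E'
from h import *
for n in ['top','side','wrist']:
    s=snap(n,n+'0.png'); print(n,-np.array(s['R']).T@s['t'],np.round(s['R'],3).tolist(),s['camera_matrix'].tolist())
print(sensors.sense())
E
```

```text
top [424.34444918 -14.50661493 967.42549698] [[0.015, -1.0, -0.014], [-0.991, -0.013, -0.133], [0.133, 0.016, -0.991]] [[373.7429666382046, 0.0, 314.280365272569], [0.0, 373.7429666382046, 196.58061550268854], [0.0, 0.0, 1.0]]
side [ 10.10895697 865.53116083 747.37711455] [[-0.869, -0.495, -0.009], [-0.259, 0.47, -0.844], [0.422, -0.731, -0.536]] [[519.7930448971907, 0.0, 324.112401388962], [0.0, 519.7930448971907, 193.2376773240383], [0.0, 0.0, 1.0]]
wrist [ 263.65613327 -543.18664394  371.6018826 ] [[0.319, -0.948, -0.002], [-0.903, -0.305, 0.302], [-0.287, -0.094, -0.953]] [[358.9223993658288, 0.0, 314.43229374096285], [0.0, 358.9223993658288, 204.99887864823137], [0.0, 0.0, 1.0]]
{'time': 0.15, 'joint_pos': array([-7.63413968e+01,  7.50687999e+00,  8.53150479e+01,  8.41927511e-04,
        8.72616314e+01, -4.89194812e+00]), 'qd': array([-0.05945076, -0.14743362, -0.27402087, -0.02390704, -0.06359282,
       -0.05844686]), 'joint_efforts': array([-1.52328894e-04, -5.70061970e+01, -5.01160669e+01, -2.20835168e-04,
        9.58035293e-03,  2.80149254e-05]), 'tool_pos': array([ 190.82417781, -568.41124079,  238.46658643]), 'tcp_rot': array([-1.79916817e+02, -7.96351678e-03,  1.85505047e+01]), 'ft_force': array([ 0.62072668, -0.22816024, -0.61465197]), 'wrist_torque': array([-0.02580907, -0.05280817, -0.03641118]), 'finger_gap': 85.28712461954849}
```

View pics/top0.png

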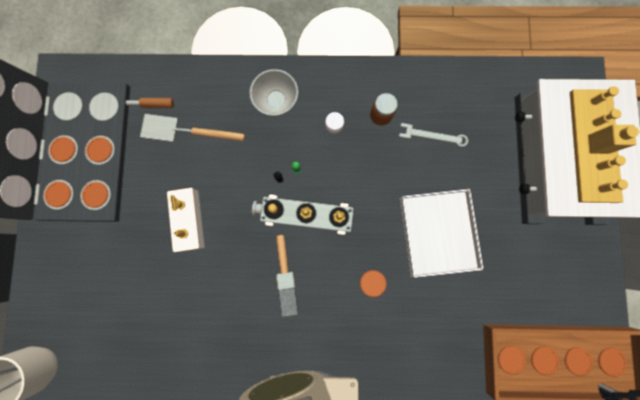

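View pics/side0.png

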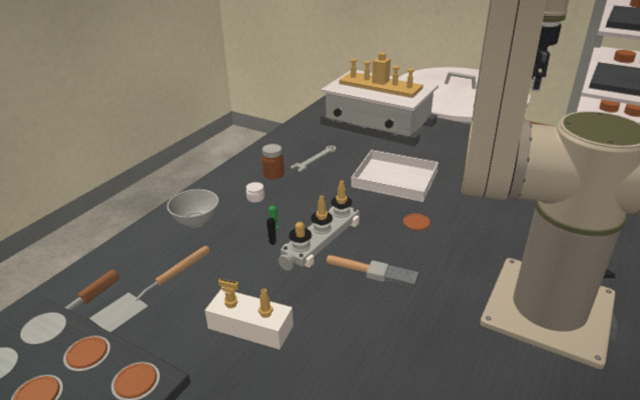

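View pics/wrist0.png

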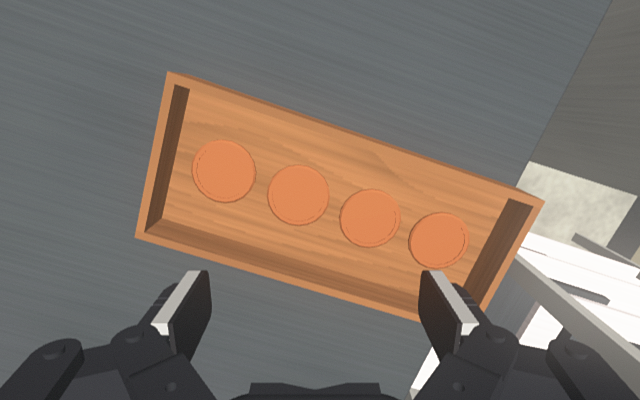

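The plug sits at the left socket: top (273,208), side (300,228). That is the inlet-ferrule end, so socket 2. In the rack the spare is at top (181,233), side (265,302), and the fan is at top (177,203). The tray is on the right, near top (442,233). Next I'll zoom in to measure.

Run:
```python
from h import *
a=load('top0')['color'][:,:,::-1]; b=load('side0')['color'][:,:,::-1]
c1=cv2.resize(a[180:260,155:365],None,fx=3.8,fy=3.8,interpolation=cv2.INTER_CUBIC)
c2=cv2.resize(b[170:350,200:370],None,fx=3.3,fy=3.3,interpolation=cv2.INTER_CUBIC)
cv2.imwrite('pics/c1.png',c1);cv2.imwrite('pics/c2.png',c2)
for n in ['top0','side0']:
    s=load(n);h=cv2.cvtColor(s['color'],cv2.COLOR_RGB2HSV)
    m=cv2.inRange(h,(12,110,60),(30,255,255))
    k,l,st,ce=cv2.connectedComponentsWithStats(m)
    print(n)
    for i in range(1,k):
        if st[i,4]>15: print(st[i],ce[i].round(1))
```

```text
top0
[  399     6   241    94 12680] [526.3  33.4]
[ 571   87   68  115 5390] [598.9 144.8]
[139  98  34  10 287] [156.1 102. ]
[192 128  52  13 304] [218.1 134.1]
[171 196  13  14 115] [176.5 203.3]
[267 203  11  11  90] [272.3 207.8]
[300 207  12  12 121] [305.6 212.4]
[333 210  13  13 126] [338.8 216.2]
[175 230  13   8  77] [181.3 233.3]
[277 235  11  38 261] [281.8 253.3]
[ 484  325  156   75 7932] [559.7 361.6]
side0
[ 340   52   82   45 1604] [381.2  78. ]
[271 159   8   6  16] [273.4 161.6]
[267 166   7   8  21] [270.1 169.3]
[336 181  11  23 173] [341.1 193.6]
[316 196  12  24 189] [321.3 209.2]
[295 222  10  16 132] [299.6 229.5]
[156 247  53  38 382] [182.3 264.7]
[327 256  42  15 303] [346.9 263. ]
[ 78 270  41  34 482] [ 98.5 285.4]
[219 279  20  29 334] [229.2 291.6]
[259 289  14  28 246] [264.7 304. ]
```

View pics/c1.png

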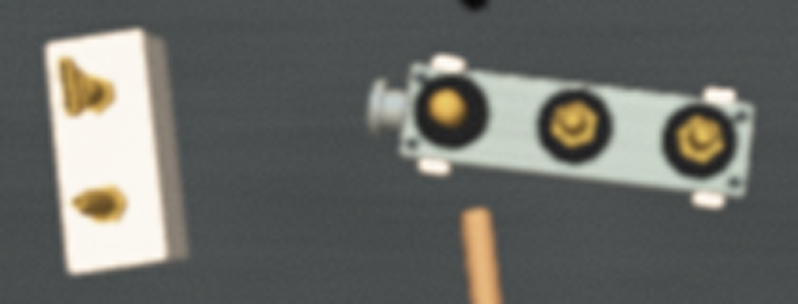

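View pics/c2.png

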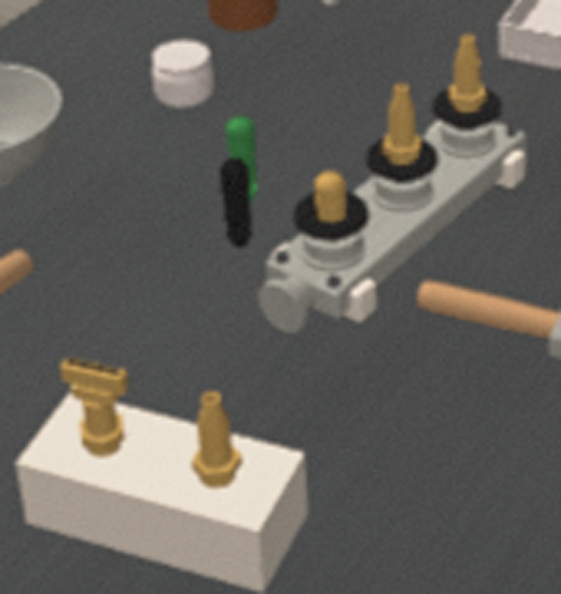

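The green and black look-alikes stand beyond the bar, at crop (238,150). Now the geometry.

Run:
```python
from h import *
s=load('top0');d=load('side0')
h=cv2.cvtColor(s['color'],cv2.COLOR_RGB2HSV)
# collars: dark blobs filled
m=cv2.inRange(h,(0,0,0),(180,255,40)); m[:, :255]=0;m[:,360:]=0;m[:190]=0;m[240:]=0
cs,_=cv2.findContours(m,cv2.RETR_EXTERNAL,cv2.CHAIN_APPROX_NONE)
P=[]
for c in cs:
    if len(c)>30:
        e=cv2.fitEllipse(c); print('collar',np.round(e[0],1),np.round(e[1],1),ray(s,*e[0],64).round(1)); P.append(ray(s,*e[0],64)[:2])
P=np.array(sorted(P,key=lambda p:p[1]))
v=P[-1]-P[0];print('len',np.hypot(*v),'bar yaw(y axis dir)',np.degrees(np.arctan2(-v[0],v[1])))
def tri(pa,pb):
    A=[];b=[]
    for c,(u,w) in ((s,pa),(d,pb)):
        Pm=c['camera_matrix']@np.c_[c['R'],c['t']]
        for r_,q in ((0,u),(1,w)): A.append(Pm[r_,:3]-q*Pm[2,:3]); b.append(q*Pm[2,3]-Pm[r_,3])
    return np.linalg.lstsq(np.array(A),np.array(b),rcond=None)[0]
# plug head/mouth guesses
for nm,pt,ps in [('plughead ctr',(272.5,208),(299.8,228.5))]: print(nm,tri(pt,ps).round(1),ray(s,*pt,80).round(1),ray(d,*ps,80).round(1))
for nm,ps in [('plug',(299.7,222)),('mid',(321.5,196.5)),('right',(341,181.5))]: print(nm,'side top @',ray(d,*ps,92 if nm=='plug' else 119).round(1))
# rack top
mw=cv2.inRange(h,(0,0,215),(180,60,255)); 
k,l,st,ce=cv2.connectedComponentsWithStats(mw)
i=l[220,192]; mm=(l==i).astype(np.uint8); c=max(cv2.findContours(mm,cv2.RETR_EXTERNAL,cv2.CHAIN_APPROX_NONE)[0],key=cv2.contourArea)
bx=cv2.boxPoints(cv2.minAreaRect(c)); 
q=np.array([ray(s,*p,48) for p in bx]);print('rack top',bx.round(1).tolist(),q.round(1).tolist(),q.mean(0).round(1),np.linalg.norm(np.diff(q,axis=0),axis=1))
# spare
for ps in [(264,289.5)]: print('spare mouth side',ray(d,*ps,105).round(1))
for pt in [(176.5,233)]: print('spare mouth top',ray(s,*pt,105).round(1))
# flange in top ~
print('flange top',ray(s,184.5,233.3,61).round(1),'flange side',ray(d,200+216/3.3,170+465/3.3,61).round(1))
print('tray',[ray(s,*p,32).round(0)[:2].tolist() for p in [(402,196),(469,189),(482,269),(413,276)]])
```

```text
collar [306.9 180. ] [30.2 81.2] [586.   18.3  64. ]
collar [339.  215.7] [16.1 17.3] [499.2 -60.8  64. ]
collar [273.  208.7] [14.7 15.7] [514.1  99.7  64. ]
len 161.1311688914419 bar yaw(y axis dir) -5.316638832886238
plughead ctr [514.4  99.4  75.1] [514.2  98.9  80. ] [510.5 104.9  80. ]
plug side top @ [514.3  98.6  92. ]
mid side top @ [502.6  23.6 119. ]
right side top @ [495.  -54.4 119. ]
rack top [[166.3000030517578, 190.5], [191.6999969482422, 187.6999969482422], [198.5, 248.10000610351562], [173.0, 250.89999389648438]] [[557.7, 370.4, 48.0], [565.7, 306.8, 48.0], [416.5, 281.5, 48.0], [408.7, 343.7, 48.0]] [487.2 325.6  48. ] [ 64.06387592 151.35986539  62.68175627]
spare mouth side [450.5 320.5 105. ]
spare mouth top [450.6 316.  105. ]
flange top [451.5 313.4  61. ] flange side [445.8 328.   61. ]
tray [[554.0, -221.0], [574.0, -389.0], [376.0, -413.0], [357.0, -244.0]]
```

move_arm:
  rows:
    - [[0.519,-0.53,0.049,0,0,-66.1],[0.519,-0.53,0.049,0,0,-66.1],[0.519,-0.53,0.049,0,0,-66.1],[0.519,-0.53,0.049,0,0,-66.1],[0.519,-0.53,0.049,0,0,-66.1],[0.519,-0.53,0.049,0,0,-66.1],[0.519,-0.53,0.049,0,0,-66.1],[0.519,-0.53,0.049,0,0,-66.1],[0.519,-0.53,0.049,0,0,-66.1],[0.519,-0.53,0.049,0,0,-66.1],[0.519,-0.53,0.049,0,0,-66.1],[0.519,-0.53,0.049,0,0,-66.1],[0.519,-0.53,0.049,0,0,-66.1],[0.519,-0.53,0.049,0,0,-66.1],[0.519,-0.53,0.049,0,0,-66.1],[0.519,-0.53,0.049,0,0,-66.1],[0.519,-0.53,0.049,0,0,-66.1],[0.519,-0.53,0.049,0,0,-66.1],[0.519,-0.53,0.049,0,0,-66.1]]
  grip: 0.35

```text
time: 2.05
tool_pos: [514.1, 97.6, 190.5]
tcp_rot: [180.0, 0.0, 84.6]
ft_force: [-0.2, -0.5, 0.2]
finger_gap: 30.2
```

Run:
```python
from h import *
s=snap('wrist','w1.png'); t=sensors.sense(); print(t['tool_pos'],t['tcp_rot'],t['ft_force'],t['finger_gap'],t['time'])
for X in [(514,99,64),(514,99,92),(506.6,19.3,119)]: print(proj(s,X))
```

```text
[514.2058426   97.6089957  190.55117515] [1.79975223e+02 2.46928517e-03 8.45498955e+01] [ 0.06570422 -0.21822635  0.79601051] 30.209812373105528 2.1
[314.72364126 198.00693959]
[314.75807897 209.66903966]
[314.90808234 334.73224716]
```

View pics/w1.png

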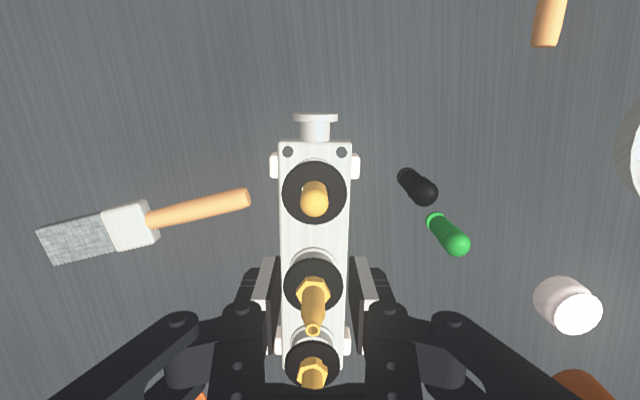

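The wrist view shows the plug collar centred near (314,193), the domed head top near (314,205) and the middle spout mouth at (313,330). I'll refine from these.

Run:
```python
from h import *
s=load('w1')
h=cv2.cvtColor(s['color'],cv2.COLOR_RGB2HSV)
m=cv2.inRange(h,(0,0,0),(180,255,75)); m[:,:265]=0;m[:,362:]=0;m[:150]=0;m[238:]=0
b=cv2.inRange(h,(12,90,60),(32,255,255)); b[:150]=0;b[238:]=0;b[:,:265]=0;b[:,362:]=0
c=max(cv2.findContours(m,cv2.RETR_EXTERNAL,cv2.CHAIN_APPROX_NONE)[0],key=cv2.contourArea)
e=cv2.fitEllipse(c);print(e,ray(s,*e[0],64), ray(s,e[0][0],e[0][1],62))
ys,xs=np.where(b>0);print('head',xs.min(),xs.max(),ys.min(),ys.max(),xs.mean())
print('mid mouth',ray(s,313,329.5,119))
for X in [(514,99,92),(514,102,92),(514,102,68),(514,99,68)]: print(X,proj(s,X))
```

```text
Traceback (most recent call last):
cv2.error: OpenCV(4.12.0) /io/opencv/modules/imgproc/src/shapedescr.cpp:361: error: (-201:Incorrect size of input array) There should be at least 5 points to fit the ellipse in function 'fitEllipseNoDirect'
```

Run:
```python
from h import *
s=load('w1')
h=cv2.cvtColor(s['color'],cv2.COLOR_RGB2HSV)
print(h[193,275:355:4].tolist())
m=cv2.inRange(h[:,:,2],0,95); m[:,:265]=0;m[:,362:]=0;m[:158]=0;m[230:]=0
cs=cv2.findContours(m,cv2.RETR_EXTERNAL,cv2.CHAIN_APPROX_NONE)[0]
for c in cs:
  if len(c)>20:
    e=cv2.fitEllipse(c);print(len(c),e,ray(s,*e[0],64))
b=cv2.inRange(h,(12,90,60),(32,255,255)); b[:150]=0;b[238:]=0;b[:,:265]=0;b[:,362:]=0
ys,xs=np.where(b>0);print('head',xs.min(),xs.max(),ys.min(),ys.max(),xs.mean())
print('mid mouth',ray(s,313,329.5,119))
for X in [(514,99,92),(514,102,92),(514,102,68),(514,99,68)]: print(X,proj(s,X))
```

```text
[[60, 4, 126], [25, 16, 204], [13, 28, 83], [17, 20, 89], [19, 23, 87], [13, 21, 86], [12, 15, 87], [18, 111, 166], [19, 123, 211], [21, 121, 240], [23, 117, 247], [23, 116, 248], [21, 119, 235], [18, 98, 140], [17, 20, 91], [25, 18, 86], [17, 20, 89], [30, 15, 87], [44, 13, 223], [105, 4, 125]]
179 ((313.7055358886719, 192.25975036621094), (61.93817901611328, 63.319366455078125), 86.7256088256836) [513.65936143 103.54843989  64.        ]
head 300 328 181 216 313.99642004773267
mid mouth [505.71185158  23.56640139 119.        ]
(514, 99, 92) [314.75807897 209.66903966]
(514, 102, 92) [314.34444595 205.48272345]
(514, 102, 68) [314.34998287 195.66954973]
(514, 99, 68) [314.7281392 199.5301376]
```

move_arm:
  rows:
    - [[0.0045,-0.0007,0.03,0,0,0],[0.0045,-0.0007,0.06,0,0,0],[0.0045,-0.0007,0.085,0,0,0],[0.0045,-0.0007,0.1,0,0,0],[0.0045,-0.0007,0.11,0,0,0],[0.0045,-0.0007,0.113,0,0,0],[0.0045,-0.0007,0.116,0,0,0],[0.0045,-0.0007,0.116,0,0,0]]

```text
time: 2.9
tool_pos: [514.7, 103.3, 75.1]
tcp_rot: [179.9, -0.0, 84.6]
ft_force: [0.2, 0.9, 0.2]
finger_gap: 29.9
```

Run:
```python
from h import *
s=snap('wrist','w2.png'); s=snap('side','s2.png')
cv2.imwrite('pics/s2c.png',cv2.resize(s['color'][150:290,230:400,::-1],None,fx=4,fy=4,interpolation=cv2.INTER_CUBIC))
```

```text
(no output)
```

View pics/w2.png

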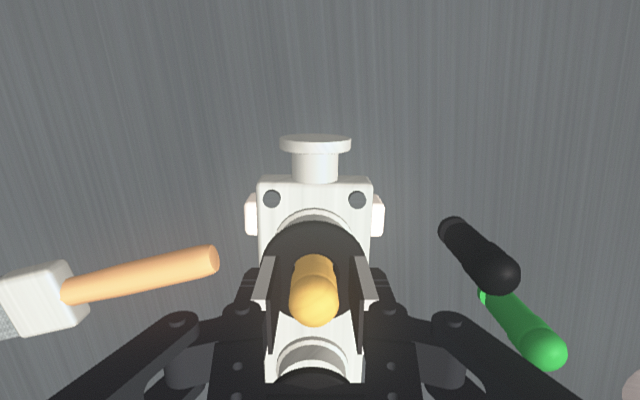

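View pics/s2c.png

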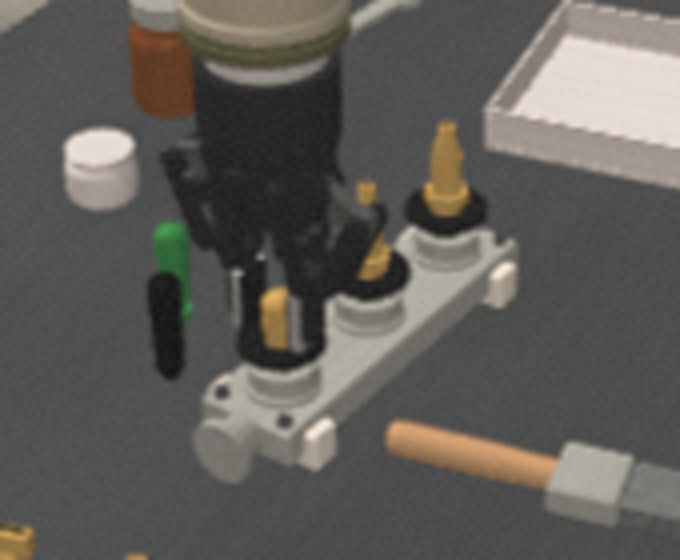

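The fingers straddle the plug: pads at columns 262 and 370, head at 315. Pressing now.

move_arm:
  rows:
    - [[0,0,0.002,0,0,0],[0,0,0.004,0,0,0],[0,0,0.005,0,0,0],[0,0,0.006,0,0,0],[0,0,0.007,0,0,0],[0,0,0.008,0,0,0],[0,0,0.008,0,0,0]]

```text
time: 3.7
tool_pos: [514.6, 103.4, 67.1]
tcp_rot: [179.9, -0.0, 84.7]
ft_force: [-0.8, 0.3, 6.6]
finger_gap: 30.0
```

move_arm:
  rows:
    - [[0,0,0.0015,0,0,0],[0,0,0.003,0,0,0],[0,0,0.004,0,0,0],[0,0,0.0045,0,0,0],[0,0,0.0045,0,0,0]]

```text
time: 4.2
tool_pos: [514.8, 103.5, 63.6]
tcp_rot: [179.9, -0.0, 84.7]
ft_force: [-5.0, -0.4, 15.2]
finger_gap: 29.7
```

Run:
```python
from h import *
snap('wrist','w3.png'); s=snap('side','s3.png')
cv2.imwrite('pics/s3c.png',cv2.resize(s['color'][180:280,250:350,::-1],None,fx=5,fy=5,interpolation=cv2.INTER_CUBIC))
t=sensors.sense();print(t['tool_pos'],t['ft_force'])
```

```text
[514.78024928 103.45680465  63.51450213] [-5.21931782 -1.00831183 14.75366836]
```

View pics/s3c.png

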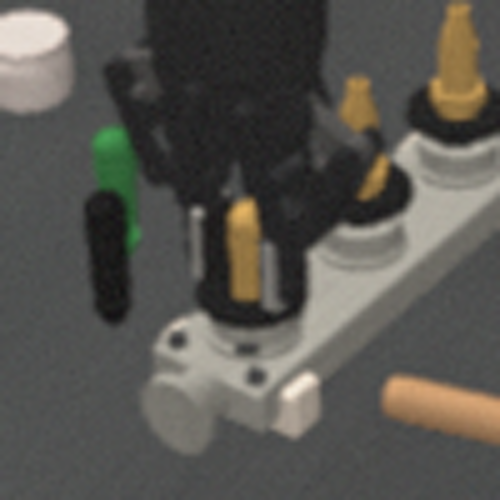

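View pics/w3.png

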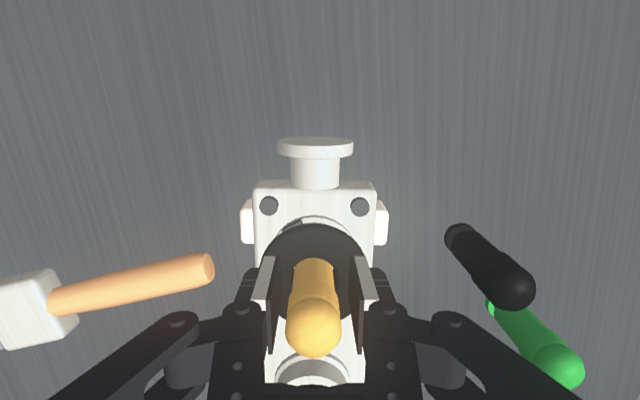

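The plug has popped up: its head is clearly longer above the collar in both views. Now I'll rise a little, grip it and lift it gently.

move_arm:
  rows:
    - [[0,0,-0.004,0,0,0],[0,0,-0.008,0,0,0],[0,0,-0.008,0,0,0]]

```text
time: 4.6
tool_pos: [514.4, 103.4, 70.3]
tcp_rot: [180.0, -0.0, 84.7]
ft_force: [0.4, -0.5, 0.5]
finger_gap: 29.9
```

move_arm:
  rows:
    - [[0,0,0,0,0,0],[0,0,0,0,0,0],[0,0,0,0,0,0],[0,0,0,0,0,0],[0,0,0,0,0,0],[0,0,-0.005,0,0,0],[0,0,-0.015,0,0,0],[0,0,-0.03,0,0,0],[0,0,-0.05,0,0,0],[0,0,-0.08,0,0,0],[0,0,-0.11,0,0,0],[0,0,-0.12,0,0,0],[0,0,-0.12,0,0,0]]
  grip: 0.1
  newtons: 40

```text
time: 5.9
tool_pos: [515.4, 103.5, 192.4]
tcp_rot: [179.7, -0.1, 84.7]
ft_force: [-0.0, -0.5, -1.5]
finger_gap: 19.0
```

Run:
```python
from h import *
snap('wrist','w4.png'); s=snap('side','s4.png')
cv2.imwrite('pics/s4c.png',cv2.resize(s['color'][120:280,240:400,::-1],None,fx=3.5,fy=3.5,interpolation=cv2.INTER_CUBIC))
t=sensors.sense();print(t['tool_pos'],t['tcp_rot'],t['ft_force'],t['time'])
```

```text
[513.47792259 103.25834792 188.84803562] [-1.79933975e+02  1.34409226e-02  8.46524301e+01] [-0.0747432   0.63565545 -2.1600064 ] 6.0
```

View pics/s4c.png

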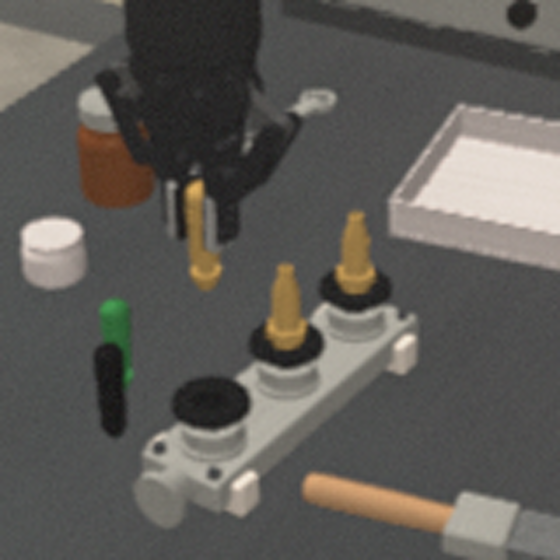

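View pics/w4.png

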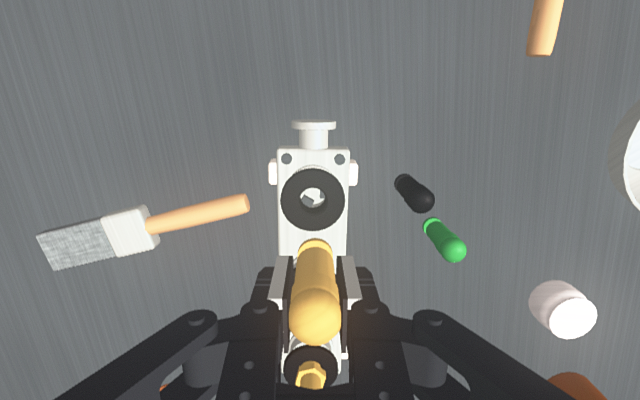

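The plug is held with its tip free of the bar, and the socket is empty with its collar at (313,198). Next is the tray.

move_arm:
  rows:
    - [[-0.423,-0.01,0,0,0,0],[-0.423,-0.01,0,0,0,0],[-0.423,-0.01,0,0,0,0],[-0.423,-0.01,0,0,0,0],[-0.423,-0.01,0,0,0,0],[-0.423,-0.01,0,0,0,0],[-0.423,-0.01,0,0,0,0],[-0.423,-0.01,0,0,0,0],[-0.423,-0.01,0,0,0,0],[-0.423,-0.01,0.04,0,0,0],[-0.423,-0.01,0.08,0,0,0],[-0.423,-0.01,0.11,0,0,0],[-0.423,-0.01,0.13,0,0,0],[-0.423,-0.01,0.137,0,0,0],[-0.423,-0.01,0.137,0,0,0]]

```text
time: 7.5
tool_pos: [463.0, -315.5, 50.2]
tcp_rot: [-179.8, -0.2, 84.7]
ft_force: [-0.0, 0.0, -1.4]
finger_gap: 19.0
```

Run:
```python
from h import *
s=snap('wrist','w5.png');s2=load('w4')
g=cv2.cvtColor(s2['color'],cv2.COLOR_RGB2HSV)[:,:,2]
m=cv2.inRange(g,0,100); m[:,:270]=0;m[:,355:]=0;m[:167]=0;m[234:]=0
for c in cv2.findContours(m,cv2.RETR_EXTERNAL,cv2.CHAIN_APPROX_NONE)[0]:
  if len(c)>30:
    e=cv2.fitEllipse(c);print(len(c),e,ray(s2,*e[0],64))
t=sensors.sense();print(t['tool_pos'],t['tcp_rot'],t['ft_force'],t['time'])
```

```text
175 ((312.1291198730469, 199.22964477539062), (60.81497573852539, 62.5742301940918), 88.1200942993164) [513.66114162 103.61890668  64.        ]
[ 464.10284863 -316.41586592   52.04331947] [-1.79905934e+02 -6.08210647e-02  8.46575307e+01] [ 0.66486091 -0.14640953 -0.02225631] 7.55
```

View pics/w5.png

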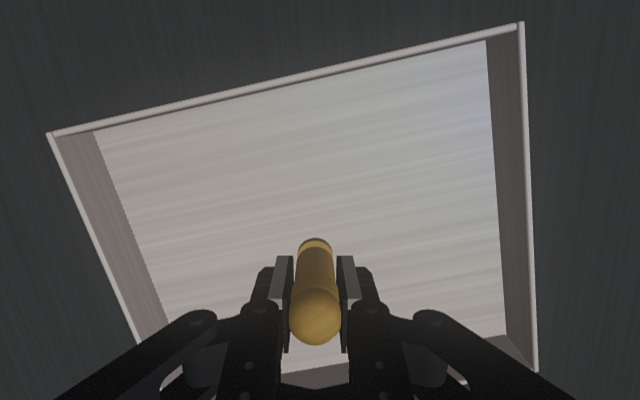

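The plug hangs well inside the tray. Lowering slightly and releasing.

move_arm:
  rows:
    - [[0,0,0.003,0,0,0],[0,0,0.003,0,0,0]]

```text
time: 7.75
tool_pos: [465.3, -317.4, 50.9]
tcp_rot: [179.9, 0.1, 84.7]
ft_force: [0.3, -0.3, -0.9]
finger_gap: 18.9
```

move_arm:
  rows:
    - [[0,0,0,0,0,0],[0,0,0,0,0,0],[0,0,0,0,0,0],[0,0,0,0,0,0],[0,0,-0.01,0,0,0],[0,0,-0.03,0,0,0],[0,0,-0.06,0,0,0],[0,0,-0.1,0,0,0],[0,0,-0.14,0,0,0],[0,0,-0.14,0,0,0]]
  grip: 0.8

```text
time: 8.75
tool_pos: [467.8, -319.4, 198.2]
tcp_rot: [179.4, 0.4, 84.7]
ft_force: [-0.4, 0.4, 1.0]
finger_gap: 68.4
```

Run:
```python
from h import *
s=snap('top','t6.png')
cv2.imwrite('pics/t6c.png',cv2.resize(s['color'][150:300,360:520,::-1],None,fx=3.5,fy=3.5,interpolation=cv2.INTER_CUBIC))
snap('wrist','w6.png')
t=sensors.sense();print(t['tool_pos'],t['tcp_rot'],t['ft_force'],t['time'])
```

```text
[ 465.54705509 -317.64099604  192.16035576] [1.79811923e+02 1.29174985e-01 8.46537504e+01] [-0.96323467  0.33912108 -0.70929045] 8.85
```

View pics/w6.png

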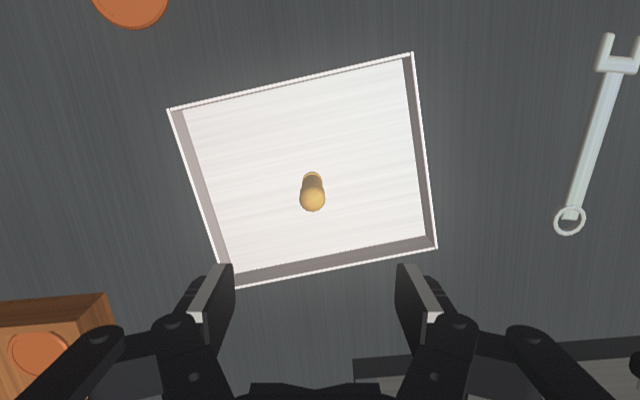

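The plug is standing upright near the tray's centre, at (313,190). Now to hover over the spare.

move_arm:
  rows:
    - [[0.632,-0.073,0,0,0,0],[0.632,-0.073,0,0,0,0],[0.632,-0.073,0,0,0,0],[0.632,-0.073,0,0,0,0],[0.632,-0.073,0,0,0,0],[0.632,-0.073,0,0,0,0],[0.632,-0.073,0,0,0,0],[0.632,-0.073,0,0,0,0],[0.632,-0.073,0,0,0,0],[0.632,-0.073,0,0,0,0],[0.632,-0.073,0,0,0,0],[0.632,-0.073,0,0,0,0],[0.632,-0.073,0,0,0,0],[0.632,-0.073,0,0,0,0],[0.632,-0.073,0,0,0,0],[0.632,-0.073,0,0,0,0],[0.632,-0.073,0,0,0,0]]
  grip: 0.5

```text
time: 10.55
tool_pos: [451.0, 317.8, 189.4]
tcp_rot: [-180.0, 0.0, 84.6]
ft_force: [-0.1, -0.5, -0.1]
finger_gap: 43.0
```

Run:
```python
from h import *
s=snap('wrist','w7.png'); t=sensors.sense(); print(t['tool_pos'],t['tcp_rot'],t['ft_force'],t['finger_gap'],t['time'])
h=cv2.cvtColor(s['color'],cv2.COLOR_RGB2HSV)
m=cv2.inRange(h,(12,90,40),(32,255,255))
k,l,st,ce=cv2.connectedComponentsWithStats(m)
for i in range(1,k):
    if st[i,4]>100: print(st[i],ce[i].round(1))
for X in [(451.7,319.4,105),(451.7,319.4,61)]: print(proj(s,X))
```

```text
[451.08515602 317.91519567 189.62955333] [-1.79987277e+02  1.82551496e-02  8.45541600e+01] [-0.46213934  0.00785163  0.32547861] 42.87552102741914 10.6
[ 577  139   63  147 3842] [607.7 211.1]
[ 390  151   65   46 1586] [415.8 172.7]
[ 298  175   34   44 1024] [314.8 195.1]
[291 377  46  13 359] [317.3 383.1]
[316.2017581  216.09265815]
[315.97115304 196.8665448 ]
```

View pics/w7.png

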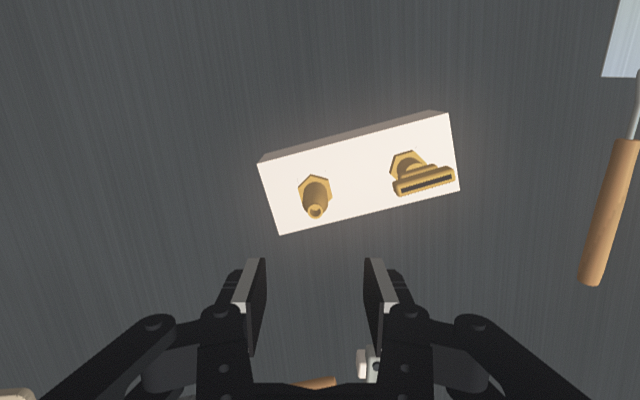

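The spare's mouth is at (315,212) and the fan is at (424,183), well clear. Descending to grip the body.

move_arm:
  rows:
    - [[0.0045,-0.0003,0.03,0,0,0],[0.0045,-0.0003,0.06,0,0,0],[0.0045,-0.0003,0.085,0,0,0],[0.0045,-0.0003,0.1,0,0,0],[0.0045,-0.0003,0.11,0,0,0],[0.0045,-0.0003,0.117,0,0,0],[0.0045,-0.0003,0.117,0,0,0],[0.0045,-0.0003,0.117,0,0,0]]

```text
time: 11.4
tool_pos: [451.7, 324.0, 73.8]
tcp_rot: [179.9, -0.1, 84.6]
ft_force: [0.4, -0.2, -0.4]
finger_gap: 42.6
```

Run:
```python
from h import *
s=snap('wrist','w8.png'); t=sensors.sense(); print(t['tool_pos'],t['tcp_rot'],t['ft_force'],t['finger_gap'],t['time'])
```

```text
[451.81094481 324.10814914  74.02675666] [ 1.79910349e+02 -6.41956499e-02  8.46519803e+01] [0.36568399 0.58604527 0.26612635] 42.74684439126826 11.45
```

View pics/w8.png

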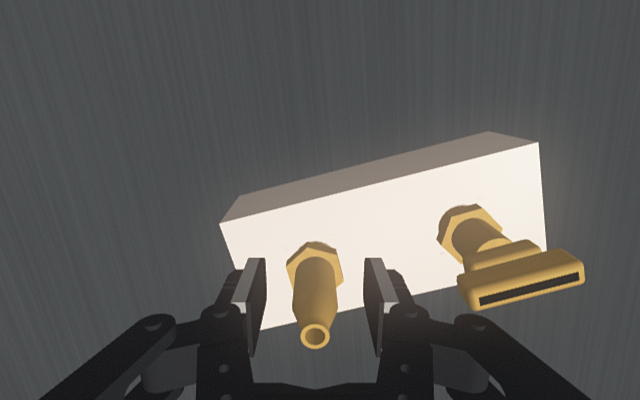

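Run:
```python
from h import *
s=load('w8'); print(ray(s,315,336.5,105), [proj(s,(451.8,y,z)).round(1).tolist() for y in (322,324) for z in (105,61)])
```

```text
[451.28707265 323.18908557 105.        ] [[316.8, 339.3], [316.1, 275.8], [316.3, 334.4], [315.7, 271.8]]
```

move_arm:
  rows:
    - [[0,0,0.0015,0,0,0],[0,0,0.0015,0,0,0],[0,0,0.0015,0,0,0],[0,0,0.0015,0,0,0],[0,0,0.0015,0,0,0],[0,0,0.0015,0,0,0],[0,0,0.0015,0,0,0]]
  grip: 0.05
  newtons: 60

```text
time: 12.15
tool_pos: [451.5, 324.0, 72.1]
tcp_rot: [179.9, -0.0, 84.7]
ft_force: [-0.0, -0.1, 5.7]
finger_gap: 15.9
```

move_arm:
  rows:
    - [[0,0,-0.005,0,0,0],[0,0,-0.015,0,0,0],[0,0,-0.03,0,0,0],[0,0,-0.05,0,0,0],[0,0,-0.08,0,0,0],[0,0,-0.11,0,0,0],[0,0,-0.13,0,0,0],[0,0,-0.135,0,0,0],[0,0,-0.135,0,0,0]]

```text
time: 13.05
tool_pos: [451.4, 323.9, 207.7]
tcp_rot: [179.9, -0.1, 84.7]
ft_force: [0.5, 0.1, -0.8]
finger_gap: 15.7
```

Run:
```python
from h import *
snap('wrist','w9.png'); s=snap('side','s9.png')
cv2.imwrite('pics/s9c.png',cv2.resize(s['color'][170:350,180:340,::-1],None,fx=3.2,fy=3.2,interpolation=cv2.INTER_CUBIC))
t=sensors.sense();print(t['tool_pos'],t['tcp_rot'],t['ft_force'],t['finger_gap'],t['time'])
```

```text
[450.32118926 323.23610912 205.08013677] [-1.79906397e+02  6.59899910e-02  8.46500558e+01] [-0.42194396 -0.16027096 -2.51791854] 15.81189758333729 13.15
```

View pics/s9c.png

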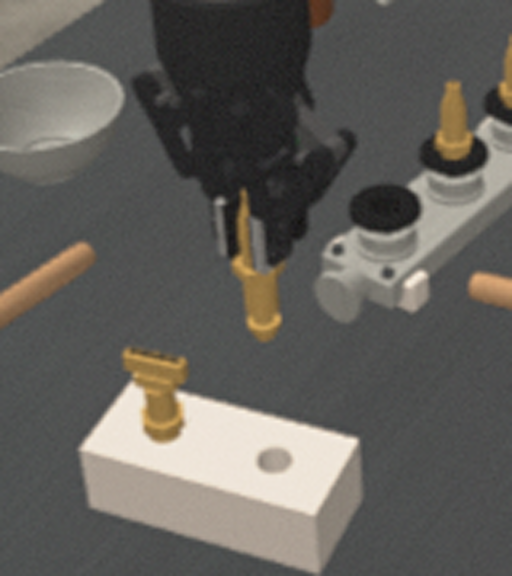

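View pics/w9.png

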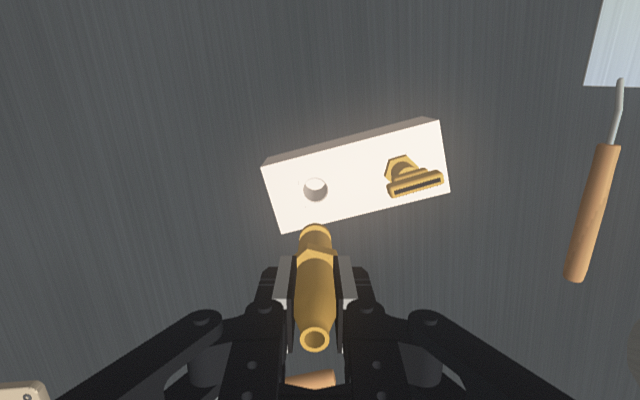

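Run:
```python
from h import *
s=load('w9')
T=np.array([450.3,323.2,205.1])
c=-np.array(s['R']).T@s['t']; print('cam rel tcp',c-T)
for nm,z in (('mouth',33),('flange top',-11),('stem46',-18),('tip',-64)):
  print(nm,[proj(s,T+[0,dy,z]).round(1).tolist() for dy in(0,3)])
s=load('w4');T=np.array([513.5,103.3,188.9])
for z in (27,-43): print('plug',proj(s,T+[0,0,z]))
h=cv2.cvtColor(load('w9')['color'],cv2.COLOR_RGB2HSV)
m=cv2.inRange(h,(12,90,40),(32,255,255))
k,l,st,ce=cv2.connectedComponentsWithStats(m)
i=l[300,315];print(st[i]); 
for v in range(224,352,6):
  xs=np.where(l[v]==i)[0]; print(v,xs.min() if len(xs) else 0,xs.max() if len(xs) else 0,end='; ')
```

```text
cam rel tcp [  7.57134103  78.29491606 135.90242273]
mouth [[313.0, 335.0], [312.2, 327.5]]
flange top [[313.2, 272.7], [312.6, 266.8]]
stem46 [[313.3, 265.6], [312.7, 259.9]]
tip [[313.4, 230.1], [312.9, 225.4]]
plug [310.93944803 321.40632869]
plug [311.59659375 242.82734573]
[ 293  224   45  128 4509]
224 311 319; 230 302 328; 236 300 330; 242 299 330; 248 298 331; 254 295 337; 260 296 333; 266 296 333; 272 297 333; 278 296 333; 284 295 334; 290 295 335; 296 294 335; 302 294 336; 308 293 336; 314 293 336; 320 295 334; 326 298 331; 332 300 328; 338 300 329; 344 301 327; 350 307 321;
```

Run:
```python
from h import *
s=load('w9');cv2.imwrite('pics/w9c.png',cv2.resize(s['color'][210:360,250:380,::-1],None,fx=4,fy=4,interpolation=cv2.INTER_CUBIC))
```

```text
(no output)
```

View pics/w9c.png

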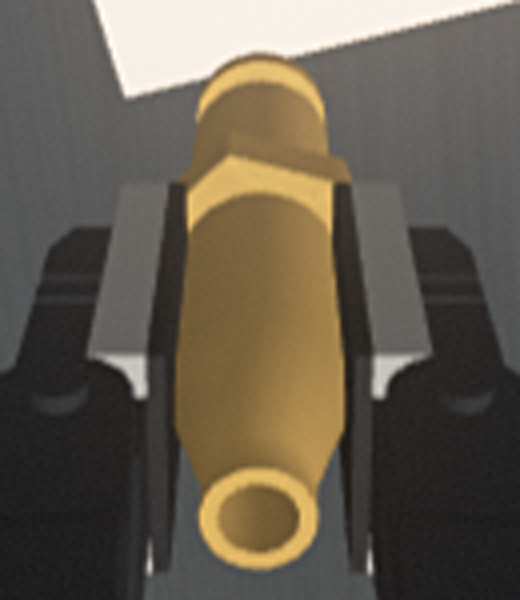

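The spare is held upright and the fan is undisturbed in the rack, whose left hole (315,189) is now empty. Moving above socket 2.

move_arm:
  rows:
    - [[-0.214,0.0827,0,0,0,0],[-0.214,0.0827,0,0,0,0],[-0.214,0.0827,0,0,0,0],[-0.214,0.0827,0,0,0,0],[-0.214,0.0827,0,0,0,0],[-0.214,0.0827,0,0,0,0],[-0.214,0.0827,0.03,0,0,0],[-0.214,0.0827,0.055,0,0,0],[-0.214,0.0827,0.067,0,0,0],[-0.214,0.0827,0.067,0,0,0],[-0.214,0.0827,0.067,0,0,0],[-0.214,0.0827,0.067,0,0,0]]

```text
time: 14.35
tool_pos: [514.3, 103.3, 140.8]
tcp_rot: [179.9, -0.0, 84.7]
ft_force: [0.5, -0.4, -1.0]
finger_gap: 15.7
```

Run:
```python
from h import *
snap('wrist','w10.png'); s=snap('side','s10.png')
cv2.imwrite('pics/s10c.png',cv2.resize(s['color'][150:280,230:370,::-1],None,fx=4,fy=4,interpolation=cv2.INTER_CUBIC))
t=sensors.sense();print(t['tool_pos'],t['tcp_rot'],t['ft_force'],t['finger_gap'],t['time'])
```

```text
[514.36009353 103.12421685 140.80818545] [ 1.79862738e+02 -2.72459521e-02  8.46671547e+01] [-0.01212017  0.72847897 -1.42058726] 15.699556254702415 14.45
```

View pics/s10c.png

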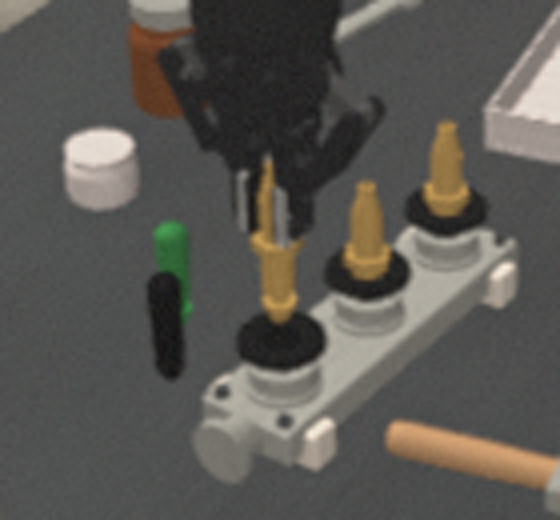

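View pics/w10.png

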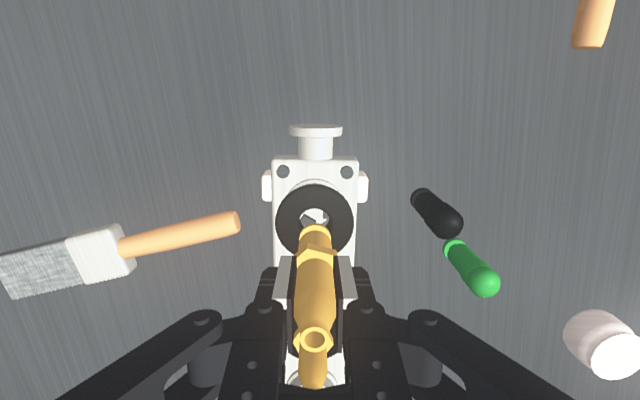

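Run:
```python
from h import *
for n,T in (('s10',(514.3,103.2)),('w10',(514.3,103.2))):
  s=load(n)
  for z in (174,130,77,64): print(n,z,proj(s,(*T,z)).round(1), 'crop', ((proj(s,(*T,z))-[230,150])*4).round(0) if n=='s10' else '')
s=load('w10');g=cv2.cvtColor(s['color'],cv2.COLOR_RGB2HSV)[:,:,2]
m=cv2.inRange(g,0,100); m[:,:265]=0;m[:,362:]=0;m[:180]=0;m[250:]=0
for c in cv2.findContours(m,cv2.RETR_EXTERNAL,cv2.CHAIN_APPROX_NONE)[0]:
  if len(c)>60:
    e=cv2.fitEllipse(cv2.convexHull(c));print(e,ray(s,*e[0],64))
```

```text
s10 174 [297.2 190.9] crop [269. 164.]
s10 130 [297.9 208.5] crop [272. 234.]
s10 77 [298.8 228.7] crop [275. 315.]
s10 64 [299.  233.5] crop [276. 334.]
w10 174 [316.1 338.6] crop 
w10 130 [315.4 274.2] crop 
w10 77 [315.  230.6] crop 
w10 64 [315.  222.9] crop 
((313.9283142089844, 221.77578735351562), (74.74561309814453, 77.48484802246094), 90.74727630615234) [513.73254604 103.99346767  64.        ]
```

The tip and collar agree in the side view: tip at crop column 280, collar at 281. Inserting slowly.

move_arm:
  rows:
    - [[0,0,0.006,0,0,0],[0,0,0.012,0,0,0],[0,0,0.017,0,0,0],[0,0,0.022,0,0,0],[0,0,0.026,0,0,0],[0,0,0.026,0,0,0]]

```text
time: 15.05
tool_pos: [512.8, 102.8, 112.3]
tcp_rot: [-179.9, 0.0, 84.6]
ft_force: [0.0, 0.2, -0.6]
finger_gap: 16.3
```

move_arm:
  rows:
    - [[0,0,0.003,0,0,0],[0,0,0.006,0,0,0],[0,0,0.009,0,0,0],[0,0,0.012,0,0,0],[0,0,0.015,0,0,0],[0,0,0.015,0,0,0]]

```text
time: 15.65
tool_pos: [513.9, 103.0, 98.5]
tcp_rot: [179.9, -0.0, 84.7]
ft_force: [1.2, -0.3, 0.5]
finger_gap: 15.8
```

move_arm:
  rows:
    - [[0,0,0.002,0,0,0],[0,0,0.004,0,0,0],[0,0,0.006,0,0,0],[0,0,0.008,0,0,0],[0,0,0.009,0,0,0],[0,0,0.009,0,0,0]]

```text
time: 16.25
tool_pos: [513.9, 103.0, 89.6]
tcp_rot: [179.9, -0.0, 84.7]
ft_force: [1.1, 1.9, 3.1]
finger_gap: 15.7
```

move_arm:
  rows:
    - [[0,0,0.001,0,0,0],[0,0,0.002,0,0,0],[0,0,0.003,0,0,0],[0,0,0.004,0,0,0],[0,0,0.004,0,0,0]]

```text
time: 16.75
tool_pos: [513.8, 102.9, 85.6]
tcp_rot: [180.0, -0.0, 84.6]
ft_force: [0.6, 1.3, 4.9]
finger_gap: 15.8
```

Run:
```python
from h import *
snap('wrist','w11.png'); s=snap('side','s11.png')
cv2.imwrite('pics/s11c.png',cv2.resize(s['color'][150:280,230:370,::-1],None,fx=4,fy=4,interpolation=cv2.INTER_CUBIC))
t=sensors.sense();print(t['tool_pos'],t['tcp_rot'],t['ft_force'],t['finger_gap'],t['time'])
```

```text
[513.78250885 102.86443165  85.60789951] [ 1.79953991e+02 -4.42844818e-03  8.46531844e+01] [1.35120847 0.27844882 4.70600047] 16.194222539515646 16.85
```

View pics/s11c.png

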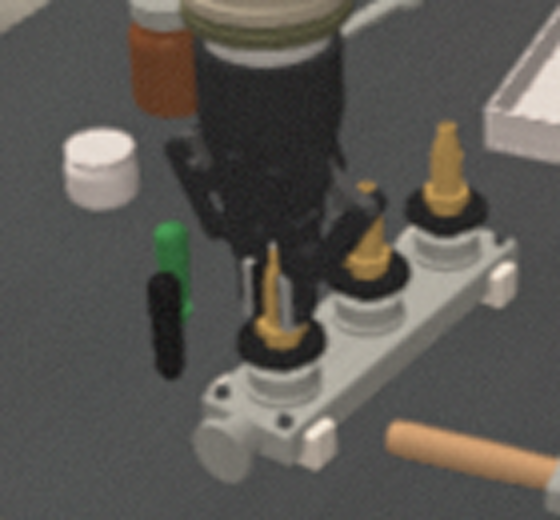

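move_arm:
  rows:
    - [[0,0,0.001,0,0,0],[0,0,0.002,0,0,0],[0,0,0.002,0,0,0]]

```text
time: 17.15
tool_pos: [514.4, 103.0, 85.3]
tcp_rot: [179.9, -0.0, 84.7]
ft_force: [-3.3, -0.3, 17.6]
finger_gap: 15.9
```

move_arm:
  rows:
    - [[0,0,0.001,0,0,0],[0,0,0.002,0,0,0],[0,0,0.002,0,0,0]]

```text
time: 17.45
tool_pos: [515.2, 103.2, 85.0]
tcp_rot: [179.8, -0.0, 84.7]
ft_force: [-8.4, 0.2, 29.8]
finger_gap: 16.5
```

move_arm:
  rows:
    - [[0,0,-0.002,0,0,0],[0,0,-0.004,0,0,0],[0,0,-0.004,0,0,0]]

```text
time: 17.75
tool_pos: [513.7, 102.8, 85.6]
tcp_rot: [180.0, -0.0, 84.7]
ft_force: [1.7, 0.8, 5.3]
finger_gap: 15.9
```

move_arm:
  rows:
    - [[0,0,-0.001,0,0,0],[0,0,-0.001,0,0,0]]

```text
time: 17.95
tool_pos: [513.5, 102.8, 86.1]
tcp_rot: [180.0, -0.0, 84.6]
ft_force: [3.1, 0.6, 2.8]
finger_gap: 16.1
```

move_arm:
  rows:
    - [[0,0,-0.001,0,0,0],[0,0,-0.0015,0,0,0],[0,0,-0.0015,0,0,0]]

```text
time: 18.25
tool_pos: [513.0, 102.8, 86.3]
tcp_rot: [-180.0, 0.0, 84.6]
ft_force: [7.0, 0.2, -8.9]
finger_gap: 15.7
```

A 9 N pull moved it only about 0.2 mm, so it's locked. Releasing and retreating.

move_arm:
  rows:
    - [[0,0,0.001,0,0,0],[0,0,0.001,0,0,0]]

```text
time: 18.45
tool_pos: [513.2, 102.8, 86.2]
tcp_rot: [-180.0, 0.0, 84.6]
ft_force: [5.3, 0.2, -3.8]
finger_gap: 16.0
```

move_arm:
  rows:
    - [[0,0,0,0,0,0],[0,0,0,0,0,0],[0,0,0,0,0,0],[0,0,0,0,0,0],[0,0,-0.01,0,0,0],[0,0,-0.03,0,0,0],[0,0,-0.06,0,0,0],[0,0,-0.1,0,0,0],[0,0,-0.13,0,0,0],[0,0,-0.15,0,0,0],[0,0,-0.15,0,0,0],[0,0,-0.15,0,0,0]]
  grip: 0.5

```text
time: 19.65
tool_pos: [513.6, 102.9, 237.3]
tcp_rot: [179.9, -0.0, 84.7]
ft_force: [-0.1, -0.3, -0.7]
finger_gap: 42.6
```

Run:
```python
from h import *
snap('wrist','w12.png'); s=snap('side','s12.png'); 
cv2.imwrite('pics/s12c.png',cv2.resize(s['color'][150:280,230:370,::-1],None,fx=4,fy=4,interpolation=cv2.INTER_CUBIC))
u=snap('top','t12.png')
t=sensors.sense();print(t['tool_pos'],t['ft_force'],t['finger_gap'],t['time'])
h=cv2.cvtColor(s['color'],cv2.COLOR_RGB2HSV)
m=cv2.inRange(h,(12,110,60),(30,255,255))
k,l,st,ce=cv2.connectedComponentsWithStats(m)
for i in range(1,k):
    if 60<st[i,4]<400 and st[i,0]>200: print(st[i],ce[i].round(1))
for p in ((513.8,103.3),(506.5,23.4),(499,-56.5)): print([proj(s,(*p,z)).round(1).tolist() for z in (119,125)])
```

```text
[512.48945091 102.76653299 235.11950764] [-0.2080517  -0.44962126 -0.24668968] 42.54844299938523 19.8
[393 155   7  23 113] [395.8 165. ]
[336 181  12  23 172] [341.1 193.6]
[316 196  12  24 188] [321.3 209.1]
[294 212  13  26 210] [299.7 226.1]
[327 256  42  15 296] [347.1 263.1]
[219 279  19  29 331] [229.2 291.7]
[[298.3, 212.9], [298.2, 210.5]]
[[320.0, 196.0], [320.0, 193.7]]
[[339.9, 180.7], [339.9, 178.5]]
```

View pics/s12c.png

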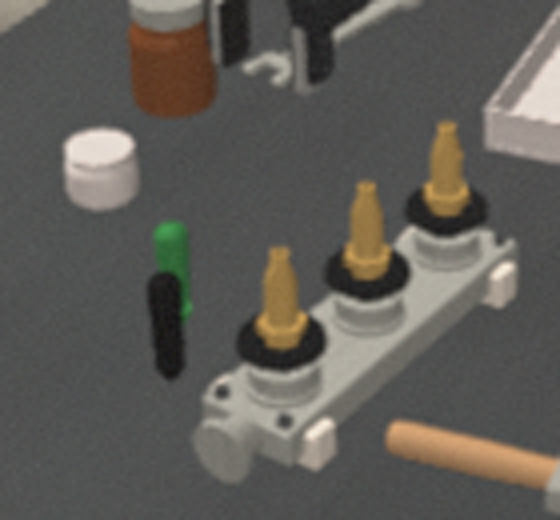

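View pics/t12.png

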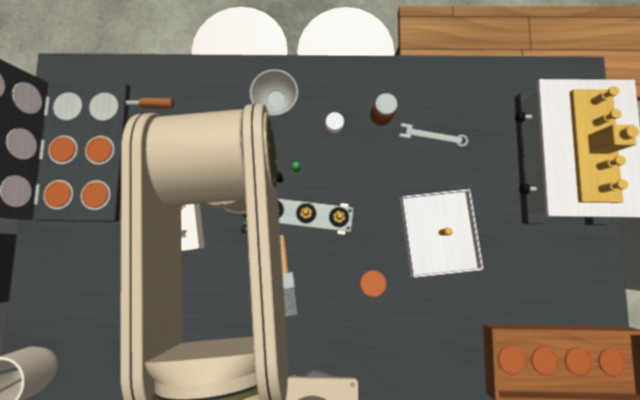

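View pics/w12.png

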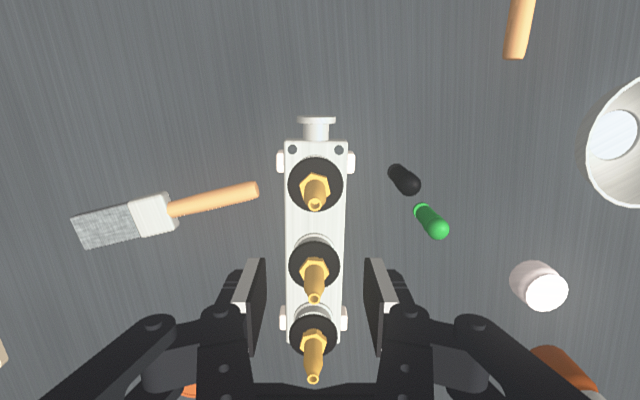

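The new spout looks just like its neighbours, with its collar out. Its mouth row is 212, against 212.9 expected for fully home and 210.5 if it had risen 6 mm. The plug is in the tray at top (446,231), and the fan is in the rack.

Run:
```python
from h import *
print(hand_in())
```

```text
the job is handed in; nothing more can be done
None
```

I did the job in the order asked and handed it in with about 20 s on the clock. I pushed in the collar of socket 2 (the inlet-ferrule end), took the brass plug out and set it in the parts tray. I then pushed the spare round spout into socket 2.

**Checks that passed**
- **Lock:** pressing on the seated spout met a hard stop at about 18 N, rising to 30 N. A 9 N upward pull moved it only about 0.2 mm.
- **Height:** after release its mouth was at the height expected for fully home, level with the two fitted spouts, and its collar was out.
- **Everything else:** the plug was standing in the tray, the two fitted spouts had not moved, the fan spout was still in the rack, and the gripper was clear of everything.

**Checks that disagreed**
- **Camera offset:** the wrist camera put things 3 to 4 mm farther along y than the top camera. I used the wrist view for both the plug and the spare.
- **Finger gap:** the reading on the 18 mm spout body was about 16 mm. The spout stayed firmly held, so I took it as give in the fingers.
- **Mouth row:** the new spout's mouth was about 1 pixel above the predicted row. A 6 mm rise would have shown as about 2.4 pixels.

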